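Take and store a surface reading at the block calibrator

ROBOT

A 6-joint arm with a two-finger parallel gripper is mounted at the origin on the work surface. World frame = base frame: x ahead of the robot, y to its left, z up, the work surface at z = 0. Lengths are in m, angles in rad, forces in N, time in s.
With the tool pointing down it reaches from about 0.35 to 0.975 m from the base axis. Payload 4.9 kg.
Tool frame: the origin (TCP) lies at the very end of the fingers, on their centre line; the grasp point (between the pads) lies behind it (manip.pinch_z is the y of the grasp point in the tool frame, in m); y points along the fingers, x is the direction in which the jaws open and shut, and the axes are right-handed (so a half turn about y gives the same grasp; the last joint's range is limited). The gripper opens to 85 mm and grips with 20 to 120 N. Pads are 22 mm wide; open, the fingers measure 114 mm over their backs; the gripper's body (76 mm by 85 mm) begins 54 mm behind the grasp point. The pads swing forward as they close: fully open they stand 13 mm farther back than shut.
Start: joints at [1.016, 0.053, 1.613, -0, 1.476, -0.119], TCP at [0.264, 0.567, 0.204] pointing down, gripper open.
Joint ranges: [-3.01, 3.01], [-1.01, 2.22], [0.06, 2.58], [-1.02, 4.17], [0.09, 2.62], [-3.14, 3.14]. Speed limits (rad/s): [2.57, 2.57, 3.14, 3.14, 3.14, 3.14].

INTERFACE

Orientations are given as a unit quaternion [w, x, y, z].
In Python, from plant import manip gives the robot as it stands.
- The arm moves only by the tool drive_tool, never from a script. Its argument "motion" is a list of rows, each a list of 3 entries, a list of its own where there are three numbers: the shift along the tool's x, y, z in units of 25 mm (1.0 is 25 mm), then the turn, a rotation vector about the tool's x, y, z in units of 5 degrees (1.0 is 5 degrees), then the closure, from -1 (fully open) to 1 (shut). A call has 1 to 12 rows; each row shifts and turns the commanded pose from where the row before left it, along the tool's axes as they then stand; what a row does not reach is not made up. A row lasts 1/10 s, in which the tool goes at most 50 mm and 8.59 degrees, less where a joint would pass 70% of its speed; a pose out of reach is approached as far as the arm can. A call is refused whole if a number of a shift passes 1 or a number of a turn 1, either way. A call with a gripper value outside its range is refused whole. The fingers move at their own pace and stop on an object; the grip force is fixed at half the most. Time passes only in rows, so rows that do not move let the fingers close. It gives the time, the measured TCP pose, the force and the opening at its end, in the units of the state.
- manip.state(): the state, without advancing time (a new reading comes with each control period).
- manip.grab_frame(name): name is "side" or "top"; returns a dict with "img" (420x560x3 uint8, blue, green, red), "range_z" (420x560 float32, m along the optical axis (not along the pixel's ray), 0 where there is no reading), "camera_matrix" (3x3 intrinsics, pixels), "world_from_camera" (4x4, takes a point from camera to world coordinates). Camera axes: x right, y down, z forward; pixel columns grow to the right and rows downward; lengths in m; the calibration is good to about 2 mm. A picture is of the moment at which its call begins.
- manip.job_done(): hands the job in, once; it reports no verdict.
The state is a dict: "time": time; "joint_pos": joint angles; "joint_vel": joint speeds; "joint_efforts": joint torques, N m; "tool_pos": TCP position; "tool_rot": TCP orientation; "contact_force": force on the tool from outside, world axes, zero at the start; "ft_torque": the same for the moment, N m; "gripper_width": opening from 0.0 (shut) to 1.0 (fully open).
Only numpy, scipy, OpenCV 4.12 (cv2) and the standard library are available. Lean on these libraries where they do the work, as an engineer would, in place of code of your own. Each camera call takes 0.05 s, during which the arm holds its last target. There are 200 camera calls.

TASK

Take a reading at the calibrator: press the blue key and then the yellow key on the console, then pick up the orange infrared thermometer, point its lens at the middle of the black head from about 10 cm (lens to the head's middle) and hold it steady there for two seconds. Set the thermometer down (do not drop it) right way up on the dark grey rest block, let go, and last of all press the green key to store the reading. Press each key fully down, one at a time, and let it spring back; never press the red key, do not touch the hot black head, and leave the sleeve, jar and screwdriver where they are.

Things in the scene. Friction and masses are not known exactly. Their poses are not given: they have to be found in the camera images.
- console: Beige control console, 240 mm wide (its y) x 140 mm deep (its x), fixed to the bench. Origin: centre of its underside; +x away from the operator. The four keys stand in one row along its y, on the flat deck 50 mm high, 33 mm to the operator's side (-x) of the origin; behind the row (from x = +19 mm on) the console rises to 67 mm and carries a pale blue screen.
- rest: Dark grey flat-topped rest block, 180 (x) x 110 (y) x 30 mm high, fixed to the bench. Origin: centre of its underside; top face at z = 30 mm.
- wand: Orange stick-shaped infrared thermometer, about 0.16 kg, lying loose on the rest block. Orange body 105 long (x from -60 to +45 mm) x 30 wide (y) x 36 mm high, flat underside; a black barrel of 24 mm diameter continues forward to x = +90 mm. Origin: on the underside, near the centre of mass; +x is where it points, +z up.
- wand_lens (a point): Lens at the tip of the thermometer's barrel, 90 mm ahead of the wand origin and 20 mm above its underside; axes as wand: it looks along +x.
- head: The hot black radiating head: upright matt black cylinder, 44 mm diameter x 55 mm high, on a 14 mm stem on top of the steel block calibrator, fixed. Origin: foot of the stem, on the calibrator's top face, 150 mm above the bench; +x away from the operator. Calibrator: a fixed 150 mm high box that reaches, from the head, 40 mm to -x, 160 mm to +x and 80 mm to each side.
- head_mid (a point): Middle of the black cylinder, on its axis: the point to aim at (191.5 mm above the bench).
- sleeve: Bystander: brass sleeve, 34 mm diameter x 50 mm, standing. Origin: centre of underside.
- bottle: Bystander: amber jar, 48 mm diameter x 90 mm, standing. Origin: centre of underside.
- driver: Bystander: screwdriver with blue handle, 170 mm long, lying. Origin: under its middle.
- key_blue (a joint): Travel of the blue key in m: 0 up, 0.006 fully down; springs back up. Starts to move at about 1.5 N, fully down at 5 N.
- key_blue_top (a point): Centre of the top face of the round blue key (26 mm diameter, in a black 42 mm collar, top 72 mm above the bench when up, 10 mm above the collar). Neighbouring keys are 55 mm apart, in any order of colours. Pressed straight down.
- key_yellow (a joint): Travel of the yellow key in m: 0 up, 0.006 fully down; springs back up. Starts to move at about 1.5 N, fully down at 5 N.
- key_yellow_top (a point): Centre of the top face of the round yellow key (26 mm diameter, in a black 42 mm collar, top 72 mm above the bench when up, 10 mm above the collar). Neighbouring keys are 55 mm apart, in any order of colours. Pressed straight down.
- key_green (a joint): Travel of the green key in m: 0 up, 0.006 fully down; springs back up. Starts to move at about 1.5 N, fully down at 5 N.
- key_green_top (a point): Centre of the top face of the round green key (26 mm diameter, in a black 42 mm collar, top 72 mm above the bench when up, 10 mm above the collar). Neighbouring keys are 55 mm apart, in any order of colours. Pressed straight down.
- key_red (a joint): Travel of the red key in m: 0 up, 0.006 fully down; springs back up. Starts to move at about 1.5 N, fully down at 5 N.
- key_red_top (a point): Centre of the top face of the round red key (26 mm diameter, in a black 42 mm collar, top 72 mm above the bench when up, 10 mm above the collar). Neighbouring keys are 55 mm apart, in any order of colours. Pressed straight down.
Not all that is in view belongs to the job. Several things look just like the rest: the one meant starts farthest to the robot's left. Of the things shaped like the wand, the orange one is meant.

How it is judged:
On the way, in this order (a step that is already met when the one before it is completed fails the run):
1. the blue key is pressed down (more than 4.5 mm), alone (value of joint key_blue above 0.0045 m and value of joint each of key_yellow, key_green, key_red below 0.002 m), for 0.1 s.
2. then the yellow key is pressed down, alone (value of joint key_yellow above 0.0045 m and value of joint each of key_blue, key_green, key_red below 0.002 m), for 0.1 s.
3. the held thermometer's lens points at the black head (its line of sight passes within 18 mm sideways and 22 mm in height of the head's middle) from 50 to 160 mm, still for 1.5 s (x of head_mid in the frame of wand_lens between 0.05 and 0.16 m and y of head_mid in the frame of wand_lens between -0.018 and 0.018 m and z of head_mid in the frame of wand_lens between -0.022 and 0.022 m and linear speed of wand below 0.025 m/s and angular speed of wand below 0.2 rad/s and contact force between the fingers and wand above 0.5 N), for 1.5 s.
4. the thermometer, still held, is brought down to within 12 mm of the rest block's top (x of wand in the frame of rest between -0.06 and 0.06 m and y of wand in the frame of rest between -0.04 and 0.04 m and z of wand in the frame of rest between 0.026 and 0.042 m and contact force between the fingers and wand above 0.3 N), for 0.04 s.
5. the thermometer lies released and still on the rest block (x of wand in the frame of rest between -0.06 and 0.06 m and y of wand in the frame of rest between -0.04 and 0.04 m and z of wand in the frame of rest between 0.026 and 0.034 m and angle between wand's own z axis and vertical below 0.1 rad and linear speed of wand below 0.02 m/s and contact force between the fingers and wand below 0.1 N), for 0.2 s.
6. last, the green key is pressed down, alone (value of joint key_green above 0.0045 m and value of joint each of key_blue, key_yellow, key_red below 0.002 m), for 0.1 s.
At the end, for the whole second after the job is handed in: All keys are up again; the thermometer lies right way up (within 0.1 rad), at rest and released on the rest block, its origin within 60 mm lengthways and 40 mm sideways of the block's centre (all of step 5 and value of joint each of key_blue, key_yellow, key_green, key_red below 0.002 m); the robot touches nothing.
It fails at once if the red key is pressed (more than 3 mm) (value of joint key_red above 0.003 m).
It fails at once if the hot black head is touched (contact force between head and anything else above 0.5 N).
It fails at once if the sleeve is moved by more than 25 mm (distance of sleeve from where it was at the start of the episode above 0.025 m).
It fails at once if the bottle is moved by more than 25 mm (distance of bottle from where it was at the start of the episode above 0.025 m).
It fails at once if the driver is moved by more than 25 mm (distance of driver from where it was at the start of the episode above 0.025 m).
It also fails if it takes over 72 s, if anything falls off the work surface, if the arm or the gripper's body presses on something with over 40 N, if the wrist force passes 120 N, or if a joint passes its speed limit or range.

## Working session

There is one attempt and no reset: what is moved stays moved. The work goes in short steps, Python scripts to look and compute and a tool call to move; the robot and the scene stay as the last step left them, time stands still between calls to the robot, and variables do not carry over. Pictures are saved under pics/ and viewed, about 8 in all and at most 12, crops included, and the job is handed in when it is done.

Besides the shell and the picture viewer there is one more tool, called by a JSON object that holds its "fn" and its "kwargs". drive_tool: Moves the arm, as the interface text tells. Its arguments: {"type":"object","properties":{"motion":{"type":"array","items":{"type":"array"}}},"required":["motion"]}

```bash
mkdir -p pics; cat > h.py <<'E'
import numpy as np, cv2
from plant import manip
def grab(n,save=None):
    f=manip.grab_frame(n)
    if save: cv2.imwrite('pics/'+save,f['img'])
    return f
def world(f,u=None,v=None):
    Z=f['range_z'];K=f['camera_matrix'];T=f['world_from_camera']
    V,U=np.mgrid[:Z.shape[0],:Z.shape[1]]
    P=np.stack([(U-K[0,2])/K[0,0]*Z,(V-K[1,2])/K[1,1]*Z,Z],-1)
    W=P@T[:3,:3].T+T[:3,3]; W[Z==0]=np.nan
    return W
E
python3 - <<'E'
from h import *
for n in('top','side'):
    f=grab(n,n+'0.png'); print(n,f['world_from_camera'].round(3).tolist(),f['camera_matrix'].tolist())
print(manip.state(),manip.pinch_z)
E
```

```text
top [[0.003, -0.996, 0.084, 0.436], [-1.0, -0.004, -0.007, -0.015], [0.007, -0.084, -0.996, 1.162], [0.0, 0.0, 0.0, 1.0]] [[462.90800353598013, 0.0, 283.5191284002], [0.0, 462.90800353598013, 212.57747862400552], [0.0, 0.0, 1.0]]
side [[0.733, -0.513, 0.446, -0.012], [-0.68, -0.555, 0.479, -0.532], [0.002, -0.654, -0.756, 1.003], [0.0, 0.0, 0.0, 1.0]] [[528.8962982704109, 0.0, 280.0694270713552], [0.0, 528.8962982704109, 214.79006863546027], [0.0, 0.0, 1.0]]
{'time': 0.1, 'joint_pos': array([ 1.01599895e+00,  5.32766014e-02,  1.61420639e+00,  7.50069616e-06,
        1.47600126e+00, -1.18998409e-01]), 'joint_vel': array([-2.64647719e-03, -1.92057958e-03, -4.37014424e-03,  3.00141049e-04,
       -9.11200692e-05, -1.32562675e-03]), 'joint_efforts': array([ 9.69221401e-05, -3.94906282e+01, -3.71362424e+01, -1.02471045e-04,
        4.03752216e-03, -1.38433086e-05]), 'tool_pos': array([0.26349366, 0.56604055, 0.20306515]), 'tool_rot': array([-0.59597873,  0.59655396,  0.37948305, -0.38069062]), 'contact_force': array([ 0.08363173,  0.28324515, -0.32428824]), 'ft_torque': array([ 0.04149331,  0.02932107, -0.00342439]), 'gripper_width': 0.9998141375771594} -0.0187
```

View pics/top0.png

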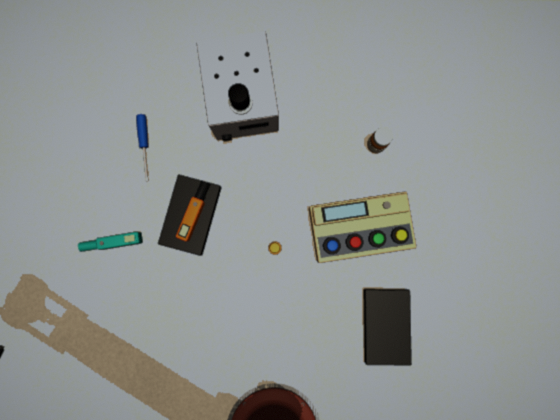

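View pics/side0.png

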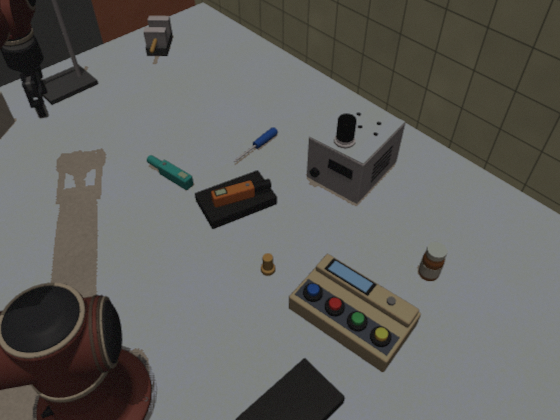

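Top view: the dark blocks at (190,215), under the orange wand, and at (387,327) both look like the rest. Image left is +y, so the one at (190,215) is farthest left and is the rest. The orange wand at (192,215) is meant, and the green one at (110,242) is not. Keys left to right are blue (332,246), red (355,242), green (378,239), yellow (401,235). The head is at (238,97).

```bash
python3 - <<'E'
from h import *
f=grab('top');W=world(f);I=f['img'];hsv=cv2.cvtColor(I,cv2.COLOR_BGR2HSV)
def reg(u0,u1,v0,v1):
    m=np.zeros(I.shape[:2],bool);m[v0:v1,u0:u1]=1;return m
def fit(name,m):
    P=W[m&np.isfinite(W[...,0])]; c,s,a=cv2.minAreaRect((P[:,:2]*1000).astype(np.float32))
    print(name,len(P),'med',np.median(P,0).round(4),'rect c',np.round(c,1),'size',np.round(s,1),'ang',round(a,2),'zpct',np.percentile(P[:,2],[5,50,95]).round(3))
for k,u,v in(('blue',332,246),('red',355,242),('green',378,239),('yellow',401,235)):
    r=reg(u-11,u+12,v-11,v+12); fit(k,r&(W[...,2]>.066)&(hsv[...,1]>110)&(hsv[...,2]>90))
z=W[...,2]
fit('console',reg(295,425,180,270)&(z>.04)&(z<.08))
fit('consoleHigh',reg(295,425,180,270)&(z>.061)&(z<.075)&(W[...,0]>.42))
fit('rest top',reg(150,230,165,265)&(z>.024)&(z<.036))
fit('rest all',reg(150,230,165,265)&(z>.02))
fit('wand',reg(150,230,165,265)&(z>.042))
fit('body',reg(150,230,165,265)&(z>.061)&(z<.07))
fit('barrel',reg(150,230,165,265)&(z>.045)&(z<.061))
fit('wood orange',reg(150,230,165,265)&(z>.05)&(hsv[...,1]>150)&(hsv[...,2]>120))
fit('headtop',reg(200,280,70,130)&(z>.205))
fit('calib',reg(180,290,20,145)&(z>.14)&(z<.16))
fit('sleeve',reg(262,290,235,260)&(z>.02))
fit('driver',reg(130,155,110,185)&(z>.006))
fit('jar',reg(360,395,125,160)&(z>.02))
fit('greenwand',reg(70,150,225,260)&(z>.01))
for p in((270,30),(330,60),(15,300)): print(p,W[p[1],p[0]].round(3))
s=grab('side');
a=cv2.resize(I[165:265,140:240],(400,400),interpolation=2);b=cv2.resize(s['img'][165:235,185:285],(400,280),interpolation=2)
o=np.zeros((400,800,3),np.uint8);o[:,:400]=a;o[:280,400:]=b;cv2.imwrite('pics/crop1.png',o)
E
```

```text
blue 86 med [ 0.451  -0.1374  0.0724] rect c [ 449.8 -137.4] size [21.2 23.6] ang 0.19 zpct [0.069 0.072 0.076]
red 89 med [ 0.4582 -0.1914  0.0727] rect c [ 459.4 -191.8] size [21.2 23.7] ang 0.09 zpct [0.07  0.073 0.076]
green 83 med [ 0.4677 -0.2458  0.0727] rect c [ 466.6 -246.3] size [21.2 24. ] ang 0.18 zpct [0.07  0.073 0.076]
yellow 89 med [ 0.4751 -0.2998  0.0723] rect c [ 476.2 -300.5] size [21.4 24. ] ang 0.95 zpct [0.069 0.072 0.076]
console 5735 med [ 0.4948 -0.2117  0.0552] rect c [ 496.1 -214.3] size [139.9 240.9] ang 8.82 zpct [0.048 0.055 0.072]
consoleHigh 2571 med [ 0.5266 -0.2071  0.0682] rect c [ 501.8 -213.3] size [117.5 230.7] ang 8.89 zpct [0.062 0.068 0.073]
rest top 2454 med [0.5233 0.2163 0.0305] rect c [525.8 208.8] size [111.1 180.2] ang 75.37 zpct [0.027 0.031 0.034]
rest all 3309 med [0.5235 0.2044 0.0315] rect c [525.8 208.8] size [111.1 180.2] ang 75.37 zpct [0.027 0.032 0.068]
wand 803 med [0.5257 0.1934 0.0649] rect c [533.4 192.9] size [ 30.9 149.4] ang 68.41 zpct [0.052 0.065 0.07 ]
body 579 med [0.5187 0.198  0.0659] rect c [533.4 192.9] size [ 3
[... 346 characters left out ...]
9 42.2] ang 53.68 zpct [0.21  0.219 0.222]
calib 5661 med [0.8294 0.0853 0.1505] rect c [824.1  83.3] size [200.6 160. ] ang 8.96 zpct [0.147 0.151 0.154]
sleeve 77 med [ 0.446  -0.0009  0.0506] rect c [444.8  -2. ] size [21.5 21.6] ang 0.27 zpct [0.047 0.051 0.054]
driver 441 med [0.7255 0.3287 0.022 ] rect c [695.6 333. ] size [169.9  45.9] ang 4.68 zpct [0.012 0.022 0.028]
jar 452 med [ 0.7021 -0.2519  0.0882] rect c [ 706.5 -256.2] size [45.4 46.1] ang 13.34 zpct [0.03  0.088 0.093]
greenwand 761 med [0.4571 0.3924 0.0351] rect c [457.6 402.1] size [ 30.4 151.3] ang 10.02 zpct [0.022 0.035 0.04 ]
(270, 30) [1.01  0.013 0.   ]
(330, 60) [ 0.929 -0.142  0.004]
(15, 300) [0.314 0.636 0.003]
```

View pics/crop1.png

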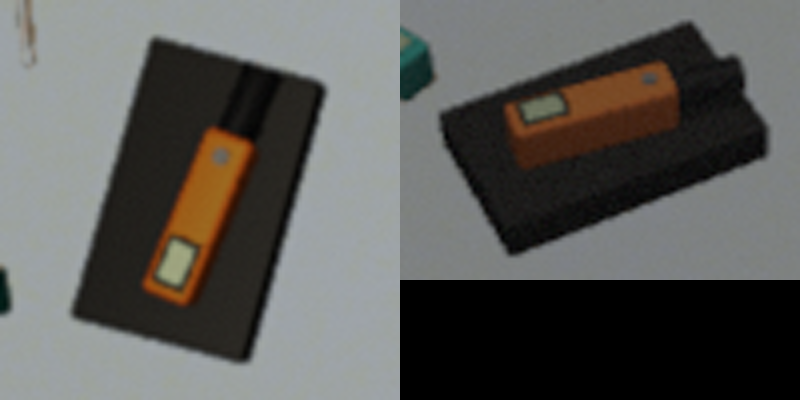

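Crop: the orange wand with its barrel pointing up-right lies on the left dark block, so both choices are confirmed. The measured sizes agree with the spec. Next I compute the moves.

```bash
cat >> h.py <<'E'
from scipy.spatial.transform import Rotation as R
def plan(target,yaw=None):
    s=manip.state();q=s['tool_rot'];r=R.from_quat(q,scalar_first=True);M=r.as_matrix()
    cur=np.degrees(np.arctan2(M[1,0],M[0,0]))
    d=M.T@(np.array(target)-s['tool_pos'])/.025
    print('pos',s['tool_pos'].round(4),'axes x,y,z',M.T.round(3).tolist(),'yaw_x',cur.round(2),'F',s['contact_force'].round(2),'g',round(s['gripper_width'],3),'t',s['time'])
    if yaw is None: yaw=cur
    x=np.array([np.cos(np.radians(yaw)),np.sin(np.radians(yaw)),0]);y=np.array([0,0,-1.]);T=np.c_[x,y,np.cross(x,y)]
    print('shift units (current axes)',d.round(2),'turn units',(np.degrees((r.inv()*R.from_matrix(T)).as_rotvec())/5).round(2), 'j6',s['joint_pos'][5].round(3))
E
python3 -c "
from h import *
plan((.451,-.138,.105),68.4-90);plan((.451,-.138,.105))"
```

```text
pos [0.2636 0.5662 0.2034] axes x,y,z [[0.422, 0.907, -0.001], [-0.001, -0.001, -1.0], [-0.907, 0.422, 0.0]] yaw_x 65.03 F [-0.47 -0.84  1.26] g 1.003 t 0.2
shift units (current axes) [-22.37   3.96 -18.69] turn units [ 1.000e-02  1.733e+01 -1.000e-02] j6 -0.119
pos [0.2636 0.5662 0.2034] axes x,y,z [[0.422, 0.907, -0.001], [-0.001, -0.001, -1.0], [-0.907, 0.422, 0.0]] yaw_x 65.03 F [-0.47 -0.84  1.26] g 1.003 t 0.2
shift units (current axes) [-22.37   3.96 -18.69] turn units [-0.   -0.   -0.01] j6 -0.119
```

{"fn": "drive_tool", "kwargs": {"motion": [[[-1, 0, -0.84], [0, 0, 0], 1], [[-1, 0, -0.84], [0, 0, 0], 1], [[-1, 0, -0.84], [0, 0, 0], 1], [[-1, 0, -0.84], [0, 0, 0], 1], [[-1, 0, -0.84], [0, 0, 0], 1], [[-1, 0, -0.84], [0, 0, 0], 1], [[-1, 0, -0.84], [0, 0, 0], 1], [[-1, 0, -0.84], [0, 0, 0], 1], [[-1, 0, -0.84], [0, 0, 0], 1], [[-1, 0, -0.84], [0, 0, 0], 1], [[-1, 0, -0.84], [0, 0, 0], 1]]}}

```text
time: 1.3
tool_pos: [0.3571, 0.2185, 0.2041]
tool_rot: [-0.596, 0.596, 0.38, -0.38]
contact_force: [0.6, 0.1, 0.4]
gripper_width: -0.001
```

{"fn": "drive_tool", "kwargs": {"motion": [[[-1, 0.2, -0.84], [0, 0, 0], 1], [[-1, 0.2, -0.84], [0, 0, 0], 1], [[-1, 0.2, -0.84], [0, 0, 0], 1], [[-1, 0.2, -0.84], [0, 0, 0], 1], [[-1, 0.2, -0.84], [0, 0, 0], 1], [[-1, 0.4, -0.84], [0, 0, 0], 1], [[-1, 0.4, -0.84], [0, 0, 0], 1], [[-1, 0.5, -0.84], [0, 0, 0], 1], [[-1, 0.5, -0.84], [0, 0, 0], 1], [[-1, 0.5, -0.84], [0, 0, 0], 1], [[-1, 0.5, -0.84], [0, 0, 0], 1], [[0, 0, 0], [0, 0, 0], 1]]}}

```text
time: 2.5
tool_pos: [0.4496, -0.1294, 0.1072]
tool_rot: [0.598, -0.596, -0.378, 0.38]
contact_force: [-0.5, 0.5, 0.5]
gripper_width: -0.002
```

```bash
python3 -c "
from h import *
plan((.451,-.138,.08));f=grab('side','s2.png');cv2.imwrite('pics/s2.png',cv2.resize(f['img'][200:400,240:460],None,fx=2.5,fy=2.5))"
```

```text
pos [ 0.4496 -0.1294  0.1072] axes x,y,z [[0.426, 0.905, -0.001], [-0.003, 0.001, -1.0], [-0.905, 0.426, 0.003]] yaw_x 64.81 F [-0.54  0.5   0.46] g -0.002 t 2.5
shift units (current axes) [-0.29  1.09 -0.2 ] turn units [-0.04 -0.   -0.01] j6 -1.57
```

View pics/s2.png

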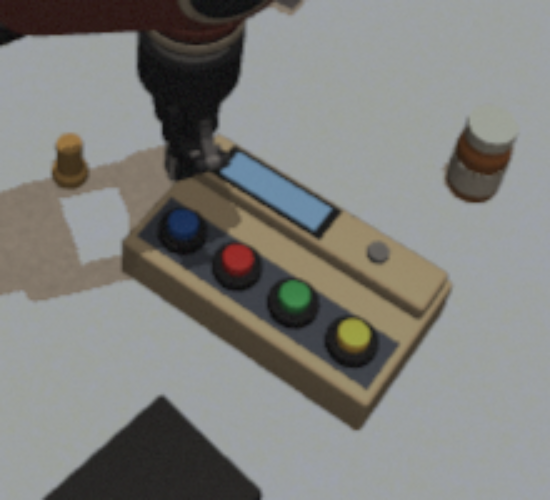

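The fingertip shows at about (190,172) in the crop and the blue key at (183,230). I project the TCP to check that the two agree.

```bash
python3 -c "
from h import *
s=manip.state();f=grab('side');T=np.linalg.inv(f['world_from_camera']);K=f['camera_matrix']
for p in (s['tool_pos'],(.451,-.138,.072),(.4593,-.192,.072)):
    c=T[:3,:3]@np.array(p)+T[:3,3];u=K@c/c[2];print(u[:2],(u[:2]-[240,200])*2.5)
W=world(f);
m=np.zeros(W.shape[:2],bool);m[230:290,290:335]=1
m&=W[...,2]>.085
P=W[m];P=P[P[:,2]<.13];print(len(P));
for lo in (.085,.095,.105,.115):
    Q=P[(P[:,2]>=lo)&(P[:,2]<lo+.01)];print(lo,len(Q),Q.min(0).round(3) if len(Q) else'',Q.max(0).round(3) if len(Q) else '')
"
```

```text
[310.32698426 275.93630128] [175.81746065 189.84075321]
[313.37901971 288.36979848] [183.44754928 220.92449619]
[335.10012323 302.5191847 ] [237.75030808 256.29796176]
0
0.085 0  
0.095 0  
0.105 0  
0.115 0
```

{"fn": "drive_tool", "kwargs": {"motion": [[[-0.29, 0, -0.2], [0, 0, 0], 1], [[0, 1, 0], [0, 0, 0], 1], [[0, 0.3, 0], [0, 0, 0], 1], [[0, 0.15, 0], [0, 0, 0], 1], [[0, 0, 0], [0, 0, 0], 1]]}}

```text
time: 3.1
tool_pos: [0.4518, -0.1353, 0.0729]
tool_rot: [0.596, -0.596, -0.38, 0.38]
contact_force: [-0.2, -0.2, 0.2]
gripper_width: 0.001
```

{"fn": "drive_tool", "kwargs": {"motion": [[[-0.08, 0.1, -0.05], [0, 0, 0], 1], [[0, 0.1, 0], [0, 0, 0], 1], [[0, 0.06, 0], [0, 0, 0], 1], [[0, 0, 0], [0, 0, 0], 1]]}}

```text
time: 3.5
tool_pos: [0.4522, -0.1381, 0.0664]
tool_rot: [0.596, -0.596, -0.38, 0.38]
contact_force: [0.1, 0.4, 0.8]
gripper_width: -0.002
```

{"fn": "drive_tool", "kwargs": {"motion": [[[0, 0.1, 0], [0, 0, 0], 1], [[0, 0.06, 0], [0, 0, 0], 1], [[0, 0, 0], [0, 0, 0], 1]]}}

```text
time: 3.8
tool_pos: [0.452, -0.138, 0.0621]
tool_rot: [0.596, -0.596, -0.38, 0.38]
contact_force: [0.5, 0.1, -0.5]
gripper_width: 0.0
```

```bash
python3 -c "
from h import *
plan((.451,-.138,.064));f=grab('side');cv2.imwrite('pics/s3.png',cv2.resize(f['img'][220:340,280:400],None,fx=5,fy=5,interpolation=2))"
```

```text
pos [ 0.452  -0.138   0.0621] axes x,y,z [[0.422, 0.907, 0.0], [-0.001, 0.0, -1.0], [-0.907, 0.422, 0.001]] yaw_x 65.03 F [ 0.5   0.07 -0.47] g 0.0 t 3.8
shift units (current axes) [-0.02 -0.08  0.04] turn units [-0.01  0.    0.  ] j6 -1.589
```

View pics/s3.png

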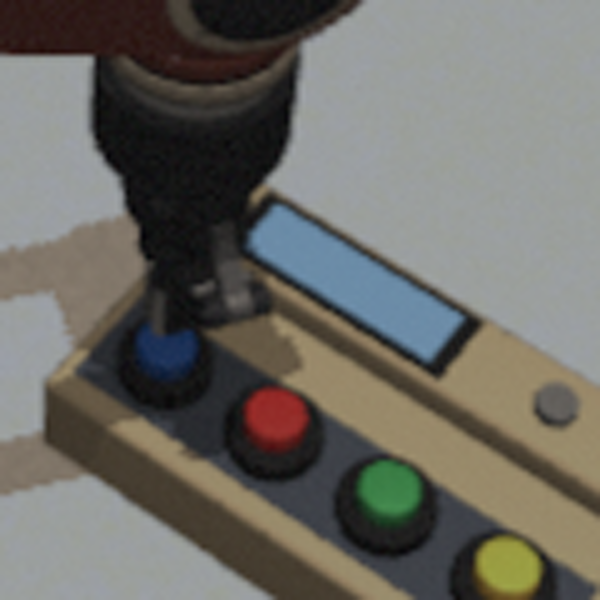

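In the crop, the fingers hover above the blue key at (165,330) with no contact force, though the TCP should already be pressing. I look more closely before going on.

```bash
python3 -c "
from h import *
f=grab('side');c=f['img'][225:305,290:350];z=f['range_z'][225:305,290:350]
c=(255*(c/255.)**.45).astype(np.uint8)
a=cv2.resize(c,(450,600),interpolation=2)
g=grab('top');t=g['img'][200:280,300:345];t=(255*(t/255.)**.45).astype(np.uint8)
cv2.imwrite('pics/s4.png',np.hstack([a,cv2.resize(t,(338,600),interpolation=2)]))
W=world(f)[225:305,290:350]
print(np.isnan(W[...,0]).sum())
for r in range(20,80,4): print(225+r,[ (None if np.isnan(W[r,k,0]) else tuple(int(x) for x in W[r,k]*1000)) for k in range(12,56,6)])
"
```

```text
30
245 [(415, -132, 245), (415, -146, 258), (420, -156, 264), (428, -163, 262), (435, -171, 264), (448, -174, 256), (469, -171, 235), (628, -70, -1)]
249 [(414, -133, 235), (415, -147, 248), (420, -157, 252), (428, -163, 252), (435, -172, 254), (448, -175, 244), (608, -69, 0), (617, -80, 2)]
253 [(416, -132, 220), (415, -148, 236), (422, -156, 238), (427, -165, 242), (436, -171, 240), (450, -175, 231), (598, -78, 1), (607, -88, 3)]
257 [(529, -27, -1), (416, -148, 223), (421, -157, 227), (428, -165, 230), (438, -171, 226), (541, -106, 66), (590, -85, 0), (598, -96, 4)]
261 [(518, -38, 3), (440, -127, 167), (432, -149, 197), (428, -166, 218), (439, -172, 214), (531, -115, 69), (540, -124, 70), (589, -104, 4)]
265 [(513, -44, 0), (439, -128, 156), (434, -148, 182), (428, -168, 207), (439, -172, 201), (522, -123, 71), (535, -129, 66), (543, -139, 69)]
269 [(506, -51, -2), (442, -126, 137), (439, -144, 159), (427, -169, 196), (438, -175, 193), (516, -129, 69), (524, -138, 71), (535, -147, 69)]
273 [(496, -60, 0), (506, -70, 1), (438, -146, 150), (449, -152, 144), (432, -181, 192), (508, 
[... 335 characters left out ...]
(448, -107, 53), (453, -120, 62), (440, -147, 105), (471, -138, 63), (489, -139, 47), (496, -149, 50), (507, -157, 47), (509, -171, 60)]
289 [(443, -112, 49), (441, -131, 71), (452, -138, 69), (464, -144, 62), (479, -148, 51), (489, -156, 49), (498, -165, 51), (508, -174, 50)]
293 [(437, -119, 47), (440, -133, 60), (444, -146, 71), (457, -151, 63), (471, -156, 53), (483, -162, 48), (492, -171, 49), (499, -182, 53)]
297 [(427, -129, 53), (433, -140, 60), (442, -148, 59), (452, -157, 59), (465, -162, 51), (469, -174, 61), (477, -183, 63), (494, -186, 48)]
301 [(422, -134, 50), (430, -143, 51), (439, -152, 53), (451, -158, 46), (454, -172, 60), (457, -185, 72), (465, -193, 72), (487, -193, 48)]
```

View pics/s4.png

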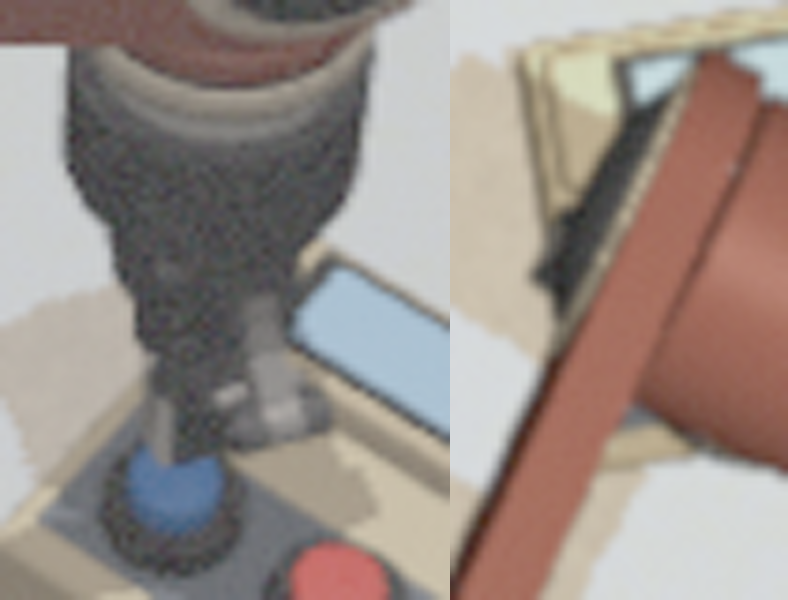

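```bash
python3 -c "
from h import *
f=grab('side');W=world(f)
m=(W[...,0]>.39)&(W[...,0]<.5)&(W[...,1]>-.2)&(W[...,1]<-.09)&(W[...,2]>.076)&(W[...,2]<.15)
v,u=np.nonzero(m)
for z0 in np.arange(.076,.15,.008):
    k=(W[v,u,2]>=z0)&(W[v,u,2]<z0+.008);P=W[v[k],u[k]]
    if len(P): print(z0.round(3),len(P),P.mean(0).round(3),P[:,:2].min(0).round(3),P[:,:2].max(0).round(3),'uv',u[k].min(),u[k].max(),v[k].min(),v[k].max())
T=np.linalg.inv(f['world_from_camera']);K=f['camera_matrix'];s=manip.state()
for z in (.062,.072,.08,.09,.1):
    c=T[:3,:3]@np.array([.452,-.138,z])+T[:3,3];print(z,(K@c/c[2])[:2])
print(s['contact_force'],s['time'])
"
```

```text
0.076 2 [ 0.445 -0.17   0.077] [ 0.442 -0.196] [ 0.448 -0.143] uv 312 333 291 306
0.084 2 [ 0.444 -0.141  0.091] [ 0.443 -0.141] [ 0.445 -0.14 ] uv 312 313 286 286
0.092 11 [ 0.443 -0.138  0.097] [ 0.439 -0.145] [ 0.447 -0.129] uv 309 315 280 286
0.1 19 [ 0.444 -0.142  0.104] [ 0.44  -0.151] [ 0.45  -0.129] uv 309 318 278 286
0.108 16 [ 0.442 -0.138  0.112] [ 0.439 -0.148] [ 0.447 -0.126] uv 309 314 274 284
0.116 12 [ 0.443 -0.136  0.119] [ 0.441 -0.141] [ 0.445 -0.128] uv 309 313 274 280
0.124 5 [ 0.445 -0.132  0.129] [ 0.441 -0.145] [ 0.447 -0.127] uv 309 314 270 277
0.132 22 [ 0.441 -0.139  0.137] [ 0.429 -0.159] [ 0.454 -0.11 ] uv 306 317 262 283
0.14 51 [ 0.443 -0.148  0.144] [ 0.428 -0.163] [ 0.456 -0.105] uv 305 322 257 283
0.148 6 [ 0.437 -0.149  0.149] [ 0.426 -0.167] [ 0.455 -0.106] uv 305 321 256 283
0.062 [313.47866637 290.71982268]
0.072 [313.71824549 288.09289095]
0.08 [313.91229536 285.96517738]
0.09 [314.15789909 283.27218719]
0.1 [314.40694852 280.54141563]
[-0.36330611 -0.02030318  0.19703159] 4.0
```

Depth shows the fingertip at z ≈ 0.09 while the TCP reads 0.062. The key is still up at 0.071 and there is no contact, so I keep descending in small steps on force.

{"fn": "drive_tool", "kwargs": {"motion": [[[0, 0.2, 0], [0, 0, 0], 1], [[0, 0.2, 0], [0, 0, 0], 1], [[0, 0, 0], [0, 0, 0], 1]]}}

```text
time: 4.3
tool_pos: [0.4514, -0.1377, 0.0512]
tool_rot: [0.597, -0.596, -0.38, 0.38]
contact_force: [0.9, -0.0, -0.3]
gripper_width: 0.002
```

```bash
cat >> h.py <<'E'
def tip(f,c,r=.05,zmin=.03):
    W=world(f);m=(abs(W[...,0]-c[0])<r)&(abs(W[...,1]-c[1])<r)&(W[...,2]>zmin)&(W[...,2]<.16)
    v,u=np.nonzero(m)
    return u,v,W[v,u]
E
python3 -c "
from h import *
plan((.452,-.138,.05));f=grab('side');W=world(f);print(W[278:300:2,306:324:3,2].round(3))
g=(255*(f['img']/255.)**.5).astype(np.uint8)
cv2.imwrite('pics/s5.png',cv2.resize(g[250:310,290:350],None,fx=9,fy=9,interpolation=2))"
```

```text
pos [ 0.4514 -0.1377  0.0512] axes x,y,z [[0.422, 0.907, 0.0], [-0.002, 0.001, -1.0], [-0.907, 0.422, 0.002]] yaw_x 65.03 F [ 0.93 -0.05 -0.3 ] g 0.002 t 4.3
shift units (current axes) [-0.    0.05 -0.03] turn units [-0.03  0.    0.  ] j6 -1.589
[[0.049 0.109 0.134 0.131 0.133 0.165]
 [0.052 0.102 0.125 0.13    nan 0.166]
 [0.05  0.098 0.104 0.143 0.161 0.171]
 [0.052 0.092 0.101 0.133 0.156 0.172]
 [0.063 0.083 0.09  0.128 0.15  0.169]
 [0.064 0.074 0.082 0.091 0.085 0.161]
 [0.065 0.073 0.074 0.074 0.073 0.063]
 [0.063 0.07  0.073 0.073 0.07  0.062]
 [0.062 0.064 0.068 0.069 0.061 0.066]
 [0.063 0.061 0.065 0.063 0.061 0.059]
 [0.054 0.061 0.064 0.063 0.063 0.054]]
```

{"fn": "drive_tool", "kwargs": {"motion": [[[0, 0.12, 0], [0, 0, 0], 1], [[0, 0, 0], [0, 0, 0], 1]]}}

```text
time: 4.55
tool_pos: [0.452, -0.138, 0.0491]
tool_rot: [0.596, -0.596, -0.38, 0.38]
contact_force: [0.2, 0.1, -0.5]
gripper_width: -0.002
```

{"fn": "drive_tool", "kwargs": {"motion": [[[0, 0.12, 0], [0, 0, 0], 1], [[0, 0, 0], [0, 0, 0], 1]]}}

```text
time: 4.75
tool_pos: [0.452, -0.1379, 0.046]
tool_rot: [0.596, -0.596, -0.38, 0.38]
contact_force: [0.3, -0.6, 0.3]
gripper_width: 0.0
```

{"fn": "drive_tool", "kwargs": {"motion": [[[0, 0.08, 0], [0, 0, 0], 1], [[0, 0, 0], [0, 0, 0], 1]]}}

```text
time: 4.95
tool_pos: [0.4524, -0.1381, 0.0445]
tool_rot: [-0.596, 0.596, 0.38, -0.38]
contact_force: [0.7, -1.4, 1.6]
gripper_width: 0.001
```

{"fn": "drive_tool", "kwargs": {"motion": [[[0, 0.1, 0], [0, 0, 0], 1], [[0, 0, 0], [0, 0, 0], 1]]}}

```text
time: 5.15
tool_pos: [0.4525, -0.1382, 0.0422]
tool_rot: [-0.596, 0.596, 0.38, -0.38]
contact_force: [-0.2, 0.6, 2.2]
gripper_width: -0.004
```

{"fn": "drive_tool", "kwargs": {"motion": [[[0, 0.1, 0], [0, 0, 0], 1], [[0, 0, 0], [0, 0, 0], 1]]}}

```text
time: 5.35
tool_pos: [0.4526, -0.1382, 0.0397]
tool_rot: [-0.596, 0.597, 0.38, -0.38]
contact_force: [-0.3, 0.6, 5.0]
gripper_width: 0.001
```

{"fn": "drive_tool", "kwargs": {"motion": [[[0, 0.08, 0], [0, 0, 0], 1], [[0, 0, 0], [0, 0, 0], 1], [[0, 0, 0], [0, 0, 0], 1]]}}

```text
time: 5.65
tool_pos: [0.4527, -0.1383, 0.0388]
tool_rot: [-0.596, 0.596, 0.38, -0.38]
contact_force: [-3.4, 1.1, 11.7]
gripper_width: -0.001
```

{"fn": "drive_tool", "kwargs": {"motion": [[[0, -0.6, 0], [0, 0, 0], 1], [[0, -0.6, 0], [0, 0, 0], 1], [[-0.92, 0, -0.6], [0, 0, 0], 1], [[-0.92, 0, -0.6], [0, 0, 0], 1], [[-0.92, 0, -0.6], [0, 0, 0], 1], [[-0.92, 0, -0.6], [0, 0, 0], 1], [[-0.92, 0, -0.6], [0, 0, 0], 1], [[-0.92, 0, -0.6], [0, 0, 0], 1], [[0, 0, 0], [0, 0, 0], 1], [[0, 0, 0], [0, 0, 0], 1]]}}

```text
time: 6.65
tool_pos: [0.475, -0.3009, 0.0665]
tool_rot: [0.597, -0.596, -0.38, 0.38]
contact_force: [-0.6, 0.3, -0.7]
gripper_width: -0.0
```

```bash
python3 -c "
from h import *
plan((.476,-.3005,.048));f=grab('side');g=(255*(f['img']/255.)**.6).astype(np.uint8)
cv2.imwrite('pics/s6.png',cv2.resize(g[230:370,290:430],None,fx=4,fy=4,interpolation=2))
W=world(f);print('blue z',np.nanmax(W[286:296,309:318,2]))"
```

```text
pos [ 0.475  -0.3009  0.0665] axes x,y,z [[0.423, 0.906, 0.001], [-0.001, 0.001, -1.0], [-0.906, 0.423, 0.002]] yaw_x 64.98 F [-0.61  0.33 -0.69] g -0.0 t 6.65
shift units (current axes) [ 0.03  0.74 -0.03] turn units [-0.02  0.    0.01] j6 -1.831
blue z 0.0765108659776973
```

View pics/s6.png

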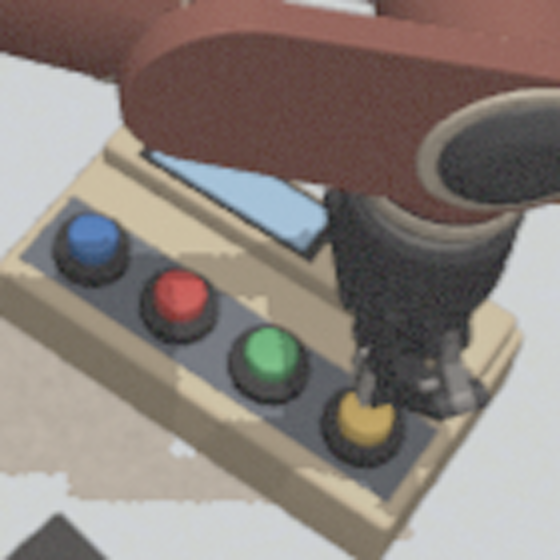

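The tips are over yellow (365,410), and blue (92,240) is back up.

{"fn": "drive_tool", "kwargs": {"motion": [[[0.03, 0.5, -0.03], [0, 0, 0], 1], [[0, 0.25, 0], [0, 0, 0], 1], [[0, 0.15, 0], [0, 0, 0], 1], [[0, 0.1, 0], [0, 0, 0], 1], [[0, 0, 0], [0, 0, 0], 1]]}}

```text
time: 7.2
tool_pos: [0.4764, -0.3002, 0.0422]
tool_rot: [0.597, -0.596, -0.38, 0.38]
contact_force: [-0.8, 0.9, 2.3]
gripper_width: -0.0
```

{"fn": "drive_tool", "kwargs": {"motion": [[[0, 0.1, 0], [0, 0, 0], 1], [[0, 0, 0], [0, 0, 0], 1], [[0, 0, 0], [0, 0, 0], 1]]}}

```text
time: 7.5
tool_pos: [0.477, -0.301, 0.0405]
tool_rot: [-0.596, 0.597, 0.38, -0.38]
contact_force: [-0.1, 2.2, 4.4]
gripper_width: -0.001
```

{"fn": "drive_tool", "kwargs": {"motion": [[[0, 0.1, 0], [0, 0, 0], 1], [[0, 0, 0], [0, 0, 0], 1], [[0, 0, 0], [0, 0, 0], 1]]}}

```text
time: 7.8
tool_pos: [0.4772, -0.3011, 0.0389]
tool_rot: [-0.596, 0.597, 0.38, -0.38]
contact_force: [-3.0, 3.3, 9.1]
gripper_width: 0.002
```

{"fn": "drive_tool", "kwargs": {"motion": [[[0, -1, 0], [0, 0, 0], 1], [[0, -1, 0], [0, 0, 0], 1], [[0, -1, 0], [0, 0, 0], 0], [[0.94, -1, 0.34], [0, 0, 0], -1], [[0.94, -1, 0.34], [0, 0, 0], -1], [[0.94, 0, 0.34], [0, 0, 0], -1], [[0.94, 0, 0.34], [0, 0, 0], -1], [[0.94, 0, 0.34], [0, 0, 0], -1], [[0.94, 0, 0.34], [0, 0, 0], -1], [[0.94, 0, 0.34], [0, 0, 0], -1], [[0.94, 0, 0.34], [0, 0, 0], -1], [[0.94, 0, 0.34], [0, 0, 0], -1]]}}

```text
time: 9.0
tool_pos: [0.4964, -0.0761, 0.1617]
tool_rot: [-0.596, 0.597, 0.38, -0.38]
contact_force: [0.4, 1.0, -0.1]
gripper_width: 1.002
```

{"fn": "drive_tool", "kwargs": {"motion": [[[0.94, 0, 0.34], [0, 0, 0], -1], [[0.94, 0, 0.34], [0, 0, 0], -1], [[0.94, 0, 0.34], [0, 0, 0], -1], [[0.94, 0, 0.34], [0, 0, 0], -1], [[0.94, 0, 0.34], [0, 0, 0], -1], [[0.94, 0, 0.34], [0, 0, 0], -1], [[0.94, 0, 0.34], [0, 0, 0], -1], [[0.94, 0, 0.34], [0, 0, 0], -1], [[0.94, 0, 0.34], [0, 0, 0], -1], [[0.94, 0, 0.34], [0, -0.68, 0], -1], [[0, 0, 0], [0, 0, 0], -1], [[0, 0, 0], [0, 0, 0], -1]]}}

```text
time: 10.2
tool_pos: [0.5185, 0.1719, 0.1617]
tool_rot: [-0.584, 0.585, 0.397, -0.398]
contact_force: [-0.5, -1.2, -0.3]
gripper_width: 0.999
```

```bash
python3 -c "
from h import *
plan((.520,.1985,.06),68.4)"
```

```text
pos [0.5185 0.1719 0.1617] axes x,y,z [[0.367, 0.93, -0.001], [-0.001, -0.001, -1.0], [-0.93, 0.367, 0.0]] yaw_x 68.44 F [-0.5  -1.21 -0.27] g 0.999 t 10.2
shift units (current axes) [1.02 4.07 0.33] turn units [-0.    0.01 -0.01] j6 -1.01
```

{"fn": "drive_tool", "kwargs": {"motion": [[[1, 0.5, 0.33], [0, 0, 0], -1], [[0.02, 1, 0], [0, 0, 0], -1], [[0, 1, 0], [0, 0, 0], -1], [[0, 1, 0], [0, 0, 0], -1], [[0, 0.5, 0], [0, 0, 0], -1], [[0, 0, 0], [0, 0, 0], -1]]}}

```text
time: 10.8
tool_pos: [0.5186, 0.1975, 0.06]
tool_rot: [0.585, -0.585, -0.396, 0.399]
contact_force: [-0.6, -0.3, -0.3]
gripper_width: 0.999
```

```bash
python3 -c "
from h import *
plan((.520,.1985,.010),68.4);f=grab('side');g=(255*(f['img']/255.)**.55).astype(np.uint8)
cv2.imwrite('pics/s7.png',cv2.resize(g[90:240,150:310],None,fx=4,fy=4,interpolation=2))
W=world(f)
m=(abs(W[...,0]-.52)<.09)&(abs(W[...,1]-.2)<.09)&(W[...,2]>.075)&(W[...,2]<.16)
for z0 in np.arange(.076,.15,.008):
    P=W[m&(W[...,2]>=z0)&(W[...,2]<z0+.008)]
    if len(P): print(z0.round(3),len(P),P[:,:2].min(0).round(3),P[:,:2].max(0).round(3))
"
```

```text
pos [0.5186 0.1975 0.06  ] axes x,y,z [[0.369, 0.929, -0.003], [-0.004, -0.001, -1.0], [-0.929, 0.369, 0.004]] yaw_x 68.35 F [-0.56 -0.27 -0.29] g 0.999 t 10.8
shift units (current axes) [ 0.06  2.   -0.04] turn units [-0.04 -0.01 -0.03] j6 -0.963
0.092 1 [0.51  0.152] [0.51  0.152]
0.1 17 [0.493 0.149] [0.535 0.246]
0.108 30 [0.491 0.144] [0.531 0.247]
0.116 31 [0.491 0.143] [0.533 0.245]
0.124 24 [0.491 0.142] [0.53  0.243]
0.132 9 [0.491 0.142] [0.53  0.243]
0.14 9 [0.485 0.139] [0.53  0.248]
0.148 42 [0.481 0.126] [0.526 0.236]
```

View pics/s7.png

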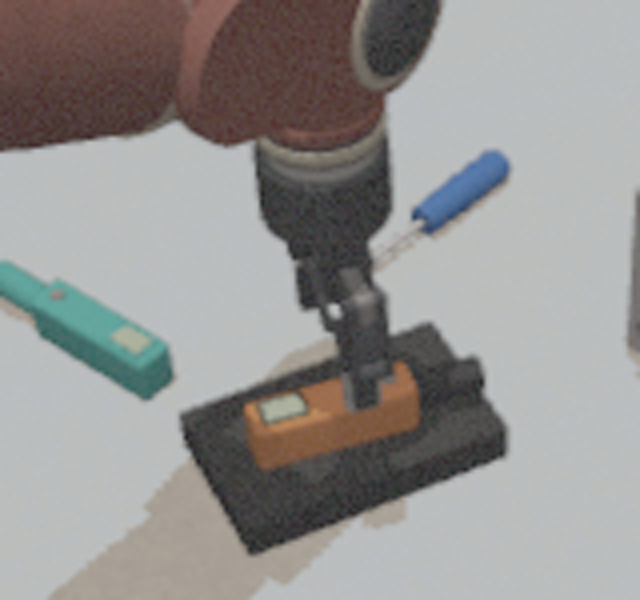

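Fingers straddle the wand body at about (375,390), with tips at z ≈ 0.098, as expected. I descend to tool z ≈ 0.006.

{"fn": "drive_tool", "kwargs": {"motion": [[[0.06, 0.7, -0.04], [0, 0, 0], -1], [[0, 0.6, 0], [0, 0, 0], -1], [[0, 0.5, 0], [0, 0, 0], -1], [[0, 0.35, 0], [0, 0, 0], -1], [[0, 0, 0], [0, 0, 0], -1]]}}

```text
time: 11.35
tool_pos: [0.5206, 0.1996, 0.0071]
tool_rot: [0.585, -0.584, -0.397, 0.399]
contact_force: [0.0, -0.2, 0.7]
gripper_width: 1.0
```

{"fn": "drive_tool", "kwargs": {"motion": [[[0, 0, 0], [0, 0, 0], 1], [[0, 0, 0], [0, 0, 0], 1], [[0, 0, 0], [0, 0, 0], 1], [[0, 0, 0], [0, 0, 0], 1], [[0, 0, 0], [0, 0, 0], 1], [[0, 0, 0], [0, 0, 0], 1], [[0, 0, 0], [0, 0, 0], 1], [[0, 0, 0], [0, 0, 0], 1], [[0, 0, 0], [0, 0, 0], 1]]}}

```text
time: 12.25
tool_pos: [0.5226, 0.2001, 0.0095]
tool_rot: [-0.585, 0.585, 0.398, -0.397]
contact_force: [1.3, -0.8, 6.6]
gripper_width: 0.342
```

{"fn": "drive_tool", "kwargs": {"motion": [[[0, -0.3, 0], [0, 0, 0], 1], [[0, -0.5, 0], [0, 0, 0], 1], [[0, -0.8, 0], [0, 0, 0], 1], [[0, -1, 0], [0, 0, 0], 1], [[0, -1, 0], [0, 0, 0], 1], [[0, -1, 0], [0, 0, 0], 1], [[0, -0.7, 0], [0, 0, 0], 1], [[0, -0.4, 0], [0, 0, 0], 1], [[0, 0, 0], [0, 0, 0], 1], [[0, 0, 0], [0, 0, 0], 1]]}}

```text
time: 13.25
tool_pos: [0.5212, 0.1997, 0.1503]
tool_rot: [0.585, -0.585, -0.397, 0.398]
contact_force: [-0.1, -0.5, -2.1]
gripper_width: 0.343
```

```bash
cat >> h.py <<'E'
def wandpose():
    f=grab('side');W=world(f);h=cv2.cvtColor(f['img'],cv2.COLOR_BGR2HSV)
    m=(h[...,0]<16)&(h[...,1]>150)&(h[...,2]>60)&(W[...,1]>.05)&(W[...,0]>.35)&(W[...,2]>.02)
    m=m&(cv2.morphologyEx(m.astype(np.uint8),cv2.MORPH_OPEN,np.ones((3,3)))>0)
    P=W[m];c,s,a=cv2.minAreaRect((P[:,:2]*1000).astype(np.float32))
    print('orange',len(P),np.round(c,1),np.round(s,1),round(a,2),'z',np.percentile(P[:,2],[1,5,50,95,99]).round(4))
    t=P[P[:,2]>np.percentile(P[:,2],99)-.012]
    A=np.c_[t[:,:2],np.ones(len(t))];k=np.linalg.lstsq(A,t[:,2],rcond=None)[0];print('top plane slope',k[:2].round(3))
    v,u=np.nonzero(m);return f,(u.min(),u.max(),v.min(),v.max())
E
python3 -c "
from h import *
plan((.5906,.146,.151));f,b=wandpose();print(b)
g=(255*(f['img']/255.)**.55).astype(np.uint8)
cv2.imwrite('pics/s8.png',cv2.resize(g[60:210,170:390],None,fx=3.5,fy=3.5,interpolation=2))"
```

```text
pos [0.5212 0.1997 0.1503] axes x,y,z [[0.368, 0.93, -0.001], [-0.001, -0.0, -1.0], [-0.93, 0.368, 0.001]] yaw_x 68.43 F [-0.08 -0.46 -2.13] g 0.343 t 13.25
shift units (current axes) [-0.98 -0.03 -3.37] turn units [-0.01 -0.   -0.01] j6 -0.962
orange 442 [509.3 200.1] [67.3 97.2] 39.35 z [0.1762 0.1793 0.1981 0.2088 0.2108]
top plane slope [-0.044 -0.156]
(np.int64(205), np.int64(250), np.int64(139), np.int64(163))
```

View pics/s8.png

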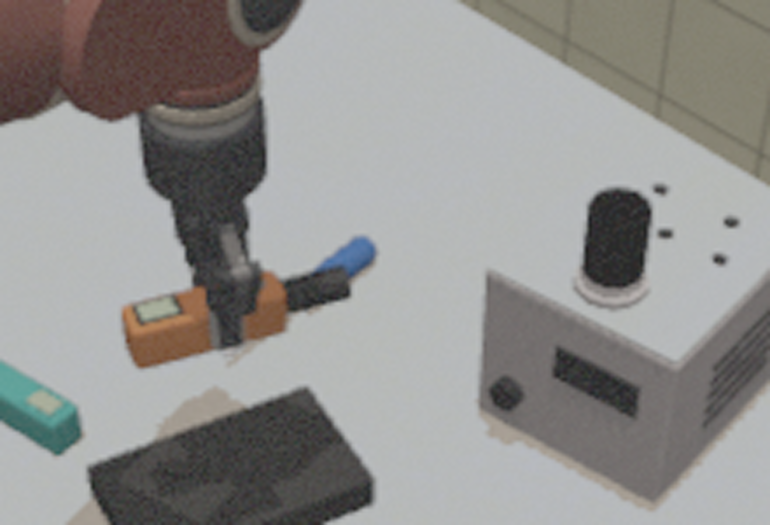

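{"fn": "drive_tool", "kwargs": {"motion": [[[-0.2, 0, -0.5], [0, 0, 0], 1], [[-0.2, 0, -0.7], [0, 0, 0], 1], [[-0.2, 0, -0.7], [0, 0, 0], 1], [[-0.2, 0, -0.7], [0, 0, 0], 1], [[-0.18, 0, -0.5], [0, 0, 0], 1], [[0, 0, -0.27], [0, 0, 0], 1], [[0, 0, 0], [0, 0, 0], 1], [[0, 0, 0], [0, 0, 0], 1]]}}

```text
time: 14.1
tool_pos: [0.591, 0.1463, 0.151]
tool_rot: [0.585, -0.585, -0.397, 0.398]
contact_force: [-0.5, 0.3, -0.9]
gripper_width: 0.34
```

```bash
python3 -c "
from h import *
plan((.5906,.146,.151))
d=np.array([np.cos(np.radians(-21.6)),np.sin(np.radians(-21.6))]);n=np.array([-d[1],d[0]]);H=np.array([.7648,.074])
for c in('side','top'):
    f=grab(c);W=world(f)
    r=W[...,:2]-H;a=r@d;b=r@n;z=W[...,2]
    for lo in np.arange(-.25,-.09,.01):
        m=(a>=lo)&(a<lo+.01)&(abs(b)<.035)&(z>.165)&(z<.213)
        if m.sum()>3: print(c,lo.round(3),m.sum(),'lat',(1000*np.percentile(b[m],[2,98])).round(1),'z',(1000*np.percentile(z[m],[2,98])).round(1))
f=grab('side');g=(255*(f['img']/255.)**.55).astype(np.uint8)
cv2.imwrite('pics/s9.png',cv2.resize(g[60:210,200:420],None,fx=3.5,fy=3.5,interpolation=2))"
```

```text
pos [0.591  0.1463 0.151 ] axes x,y,z [[0.368, 0.93, -0.0], [-0.001, 0.0, -1.0], [-0.93, 0.368, 0.001]] yaw_x 68.43 F [-0.48  0.26 -0.9 ] g 0.34 t 14.1
shift units (current axes) [-0.02  0.    0.01] turn units [-0.01 -0.   -0.  ] j6 -1.074
side -0.25 108 lat [-13.2  14.7] z [177. 210.]
side -0.24 80 lat [-13.4  14. ] z [176.6 211.8]
side -0.23 77 lat [-13.5  13.7] z [175.5 211.2]
side -0.22 85 lat [-14.2  13.6] z [176.6 211.6]
side -0.21 79 lat [-13.6  15. ] z [177.8 210.6]
side -0.2 88 lat [-25.3  18.5] z [180.4 212.3]
side -0.19 35 lat [-26.8  12.8] z [179.4 210.1]
side -0.18 18 lat [-17.   15.1] z [176.7 207.3]
side -0.17 31 lat [-14.1  -8. ] z [175.2 199.4]
side -0.16 51 lat [-13.5  -4.2] z [175.9 211.3]
side -0.15 43 lat [-12.6   5.8] z [177.7 210. ]
side -0.14 44 lat [-10.1  10.7] z [188.7 205.1]
side -0.13 44 lat [-10.4   8.3] z [187.1 205.4]
side -0.12 42 lat [-10.    7.4] z [186.6 205.5]
side -0.11 40 lat [-9.8  6.8] z [187.9 205.3]
top -0.25 76 lat [-12.4  16.5] z [186.9 211.2]
top -0.24 69 lat [-12.  16.] z [199.7 211.7]
top -0.23 62 lat [-9.7 17. ] z [203.5 212.7]
top -0.22 25 lat [-3.5 13.2] z [205.3 211.7]
top -0.13 5 lat [-9.2 -6.3] z [193.6 198.7]
top -0.12 16 lat [-8.9 -3.3] z [192.8 203. ]
top -0.11 30 lat [-8.3  2.9] z [191.1 205.4]
```

View pics/s9.png

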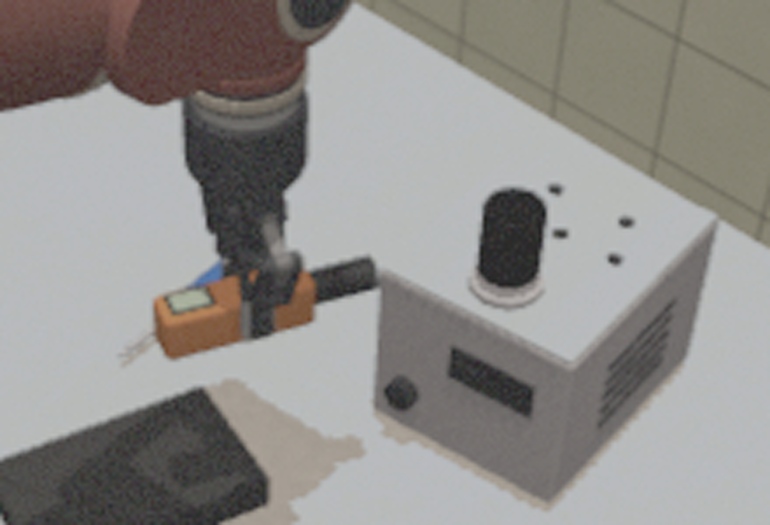

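The wand is held level, 100 mm from the head. The axis is about 0–1 mm sideways and about 1 mm in height off the head's middle. Hold for 2.2 s or more.

{"fn": "drive_tool", "kwargs": {"motion": [[[0, 0, 0], [0, 0, 0], 1], [[0, 0, 0], [0, 0, 0], 1], [[0, 0, 0], [0, 0, 0], 1], [[0, 0, 0], [0, 0, 0], 1], [[0, 0, 0], [0, 0, 0], 1], [[0, 0, 0], [0, 0, 0], 1], [[0, 0, 0], [0, 0, 0], 1], [[0, 0, 0], [0, 0, 0], 1], [[0, 0, 0], [0, 0, 0], 1], [[0, 0, 0], [0, 0, 0], 1], [[0, 0, 0], [0, 0, 0], 1], [[0, 0, 0], [0, 0, 0], 1]]}}

```text
time: 15.45
tool_pos: [0.5912, 0.1462, 0.1512]
tool_rot: [0.585, -0.585, -0.398, 0.398]
contact_force: [-0.1, 0.2, -2.1]
gripper_width: 0.339
```

{"fn": "drive_tool", "kwargs": {"motion": [[[0, 0, 0], [0, 0, 0], 1], [[0, 0, 0], [0, 0, 0], 1], [[0, 0, 0], [0, 0, 0], 1], [[0, 0, 0], [0, 0, 0], 1], [[0, 0, 0], [0, 0, 0], 1], [[0, 0, 0], [0, 0, 0], 1], [[0, 0, 0], [0, 0, 0], 1], [[0, 0, 0], [0, 0, 0], 1], [[0, 0, 0], [0, 0, 0], 1], [[0, 0, 0], [0, 0, 0], 1], [[0, 0, 0], [0, 0, 0], 1], [[0, 0, 0], [0, 0, 0], 1]]}}

```text
time: 16.65
tool_pos: [0.5912, 0.1461, 0.1512]
tool_rot: [0.585, -0.585, -0.398, 0.398]
contact_force: [0.2, -0.4, -0.9]
gripper_width: 0.339
```

{"fn": "drive_tool", "kwargs": {"motion": [[[0.2, 0, 0.5], [0, 0, 0], 1], [[0.25, 0, 0.7], [0, 0, 0], 1], [[0.25, 0, 0.7], [0, 0, 0], 1], [[0.25, 0.5, 0.7], [0, 0, 0], 1], [[0.2, 0.7, 0.5], [0, 0, 0], 1], [[0.1, 0.9, 0.26], [0, 0, 0], 1], [[0, 0.9, 0], [0, 0, 0], 1], [[0, 0.8, 0], [0, 0, 0], 1], [[0, 0.6, 0], [0, 0, 0], 1], [[0, 0.4, 0], [0, 0, 0], 1], [[0, 0.3, 0], [0, 0, 0], 1], [[0, 0, 0], [0, 0, 0], 1]]}}

```text
time: 17.85
tool_pos: [0.5239, 0.2061, 0.023]
tool_rot: [0.585, -0.585, -0.397, 0.398]
contact_force: [-0.1, -0.3, -1.8]
gripper_width: 0.34
```

```bash
python3 -c "
from h import *
plan((.5245,.206,.0095))"
```

```text
pos [0.5239 0.2061 0.023 ] axes x,y,z [[0.368, 0.93, -0.001], [-0.001, -0.0, -1.0], [-0.93, 0.368, 0.001]] yaw_x 68.44 F [-0.14 -0.34 -1.78] g 0.34 t 17.85
shift units (current axes) [ 0.01  0.54 -0.02] turn units [-0.01 -0.   -0.01] j6 -0.952
```

{"fn": "drive_tool", "kwargs": {"motion": [[[0, 0.1, 0], [0, 0, 0], 1], [[0, 0.1, 0], [0, 0, 0], 1], [[0, 0.1, 0], [0, 0, 0], 1], [[0, 0.08, 0], [0, 0, 0], 1], [[0, 0.06, 0], [0, 0, 0], 1], [[0, 0, 0], [0, 0, 0], 1]]}}

```text
time: 18.45
tool_pos: [0.5243, 0.206, 0.0124]
tool_rot: [0.585, -0.585, -0.397, 0.398]
contact_force: [-0.4, 0.3, -1.5]
gripper_width: 0.34
```

{"fn": "drive_tool", "kwargs": {"motion": [[[0, 0.06, 0], [0, 0, 0], 1], [[0, 0, 0], [0, 0, 0], 1]]}}

```text
time: 18.65
tool_pos: [0.5244, 0.2061, 0.011]
tool_rot: [0.585, -0.585, -0.398, 0.398]
contact_force: [-0.1, 0.8, -1.4]
gripper_width: 0.34
```

{"fn": "drive_tool", "kwargs": {"motion": [[[0, 0.06, 0], [0, 0, 0], 1], [[0, 0, 0], [0, 0, 0], 1]]}}

```text
time: 18.85
tool_pos: [0.5245, 0.2061, 0.0096]
tool_rot: [0.585, -0.585, -0.398, 0.398]
contact_force: [-0.7, 1.2, -1.5]
gripper_width: 0.343
```

{"fn": "drive_tool", "kwargs": {"motion": [[[0, 0.04, 0], [0, 0, 0], 1], [[0, 0, 0], [0, 0, 0], 1], [[0, 0, 0], [0, 0, 0], 1]]}}

```text
time: 19.15
tool_pos: [0.5247, 0.2062, 0.0095]
tool_rot: [-0.585, 0.585, 0.398, -0.398]
contact_force: [-3.2, -0.1, 5.3]
gripper_width: 0.34
```

Contact on the block at the same height as the grasp. Open and retreat upward.

{"fn": "drive_tool", "kwargs": {"motion": [[[0, 0, 0], [0, 0, 0], 0], [[0, 0, 0], [0, 0, 0], -1], [[0, 0, 0], [0, 0, 0], -1], [[0, 0, 0], [0, 0, 0], -1], [[0, 0, 0], [0, 0, 0], -1], [[0, 0, 0], [0, 0, 0], -1], [[0, 0, 0], [0, 0, 0], -1], [[0, 0, 0], [0, 0, 0], -1]]}}

```text
time: 19.95
tool_pos: [0.5245, 0.2061, 0.0087]
tool_rot: [0.585, -0.585, -0.398, 0.398]
contact_force: [-1.1, -0.0, 0.4]
gripper_width: 1.0
```

{"fn": "drive_tool", "kwargs": {"motion": [[[0, -0.5, 0], [0, 0, 0], -1], [[0, -1, 0], [0, 0, 0], -1], [[0, -1, 0], [0, 0, 0], -1], [[0, -1, 0], [0, 0, 0], -1], [[0, -1, 0], [0, 0, 0], -1], [[0, -1, 0], [0, 0, 0], 1], [[-1, 0, -0.41], [0, 0, 0], 1], [[-1, 0, -0.41], [0, 0, 0], 1], [[-1, 0, -0.41], [0, 0, 0], 1], [[-1, 0, -0.41], [0, 0, 0], 1], [[-1, 0, -0.41], [0, 0, 0], 1], [[0, 0, 0], [0, 0, 0], 1]]}}

```text
time: 21.15
tool_pos: [0.5266, 0.0687, 0.1474]
tool_rot: [-0.585, 0.586, 0.397, -0.396]
contact_force: [0.0, 0.4, 0.6]
gripper_width: 0.003
```

```bash
python3 -c "
from h import *
plan((.4677,-.2463,.068));f=grab('top');W=world(f);z=W[...,2]
m=np.zeros(z.shape,bool);m[165:265,150:230]=1
for lo,hi in((.042,.075),(.024,.036)):
    P=W[m&(z>lo)&(z<hi)];print(len(P),cv2.minAreaRect((P[:,:2]*1000).astype(np.float32)))
P=W[m&(z>.06)&(z<.075)];print('top z',np.median(P[:,2]),np.linalg.lstsq(np.c_[P[:,:2],np.ones(len(P))],P[:,2],rcond=None)[0][:2])"
```

```text
pos [0.5266 0.0687 0.1474] axes x,y,z [[0.371, 0.929, -0.0], [0.001, -0.001, -1.0], [-0.929, 0.371, -0.002]] yaw_x 68.24 F [0.02 0.45 0.62] g 0.003 t 21.15
shift units (current axes) [-12.57   3.18  -2.48] turn units [ 0.02  0.   -0.  ] j6 -1.201
124 ((496.3969421386719, 228.23129272460938), (18.441143035888672, 59.38077926635742), 86.29561614990234)
1099 ((525.27880859375, 208.81185913085938), (110.93409729003906, 179.43991088867188), 74.9130859375)
top z 0.06654758161603325 [-0.03281575 -0.18921371]
```

{"fn": "drive_tool", "kwargs": {"motion": [[[-1, 0, -0.2], [0, 0, 0], 1], [[-1, 0, -0.2], [0, 0, 0], 1], [[-1, 0, -0.2], [0, 0, 0], 1], [[-1, 0, -0.2], [0, 0, 0], 1], [[-1, 0, -0.2], [0, 0, 0], 1], [[-1, 0, -0.2], [0, 0, 0], 1], [[-1, 0, -0.2], [0, 0, 0], 1], [[-1, 0, -0.2], [0, 0, 0], 1], [[-1, 0, -0.2], [0, 0, 0], 1], [[-1, 0, -0.2], [0, 0, 0], 1], [[-1, 0, -0.2], [0, 0, 0], 1], [[-1, 0, -0.2], [0, 0, 0], 1]]}}

```text
time: 22.4
tool_pos: [0.4722, -0.2302, 0.1469]
tool_rot: [-0.584, 0.585, 0.398, -0.398]
contact_force: [0.2, 0.7, -0.5]
gripper_width: 0.001
```

{"fn": "drive_tool", "kwargs": {"motion": [[[-0.57, 0.6, -0.08], [0, 0, 0], 1], [[0, 0.9, 0], [0, 0, 0], 1], [[0, 0.9, 0], [0, 0, 0], 1], [[0, 0.6, 0], [0, 0, 0], 1], [[0, 0, 0], [0, 0, 0], 1]]}}

```text
time: 22.9
tool_pos: [0.4665, -0.2419, 0.0678]
tool_rot: [0.587, -0.582, -0.397, 0.399]
contact_force: [-0.4, 1.0, 0.3]
gripper_width: 0.0
```

```bash
python3 -c "
from h import *
plan((.4677,-.2463,.048));f=grab('side');g=(255*(f['img']/255.)**.6).astype(np.uint8)
a=cv2.resize(g[230:370,280:420],(400,400),interpolation=2);b=cv2.resize(g[150:250,170:310],(400,286),interpolation=2)
o=np.zeros((400,800,3),np.uint8);o[:,:400]=a;o[:286,400:]=b;cv2.imwrite('pics/s10.png',o)
f=grab('top');W=world(f);z=W[...,2]
m=np.zeros(z.shape,bool);m[165:265,150:230]=1
P=W[m&(z>.042)&(z<.075)];print(len(P),cv2.minAreaRect((P[:,:2]*1000).astype(np.float32)))"
```

```text
pos [ 0.4665 -0.2419  0.0678] axes x,y,z [[0.367, 0.93, 0.002], [-0.005, 0.004, -1.0], [-0.93, 0.367, 0.006]] yaw_x 68.48 F [-0.43  1.    0.28] g 0.0 t 22.9
shift units (current axes) [-0.15  0.79 -0.11] turn units [-0.07  0.    0.02] j6 -1.815
799 ((537.1812744140625, 200.30812072753906), (31.530744552612305, 150.44259643554688), 68.51881408691406)
```

View pics/s10.png

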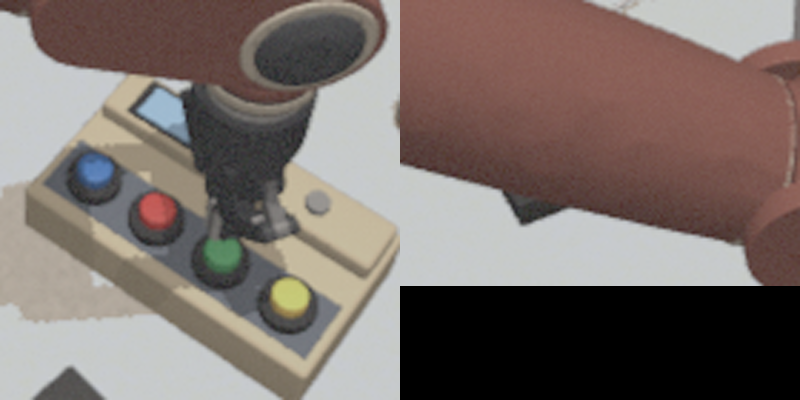

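The tips are over green (222,245) and the other keys are up. The top camera's depth shows the wand flat, with its origin about 4 mm from the block's centre. Press green.

{"fn": "drive_tool", "kwargs": {"motion": [[[-0.12, 0.4, -0.08], [0, 0, 0], 1], [[0, 0.3, 0], [0, 0, 0], 1], [[0, 0.2, 0], [0, 0, 0], 1], [[0, 0.1, 0], [0, 0, 0], 1], [[0, 0.1, 0], [0, 0, 0], 1], [[0, 0, 0], [0, 0, 0], 1]]}}

```text
time: 23.6
tool_pos: [0.469, -0.2475, 0.0437]
tool_rot: [0.585, -0.585, -0.398, 0.398]
contact_force: [-0.8, 0.8, 2.9]
gripper_width: 0.002
```

{"fn": "drive_tool", "kwargs": {"motion": [[[0, 0.08, 0], [0, 0, 0], 1], [[0, 0, 0], [0, 0, 0], 1], [[0, 0, 0], [0, 0, 0], 1]]}}

```text
time: 23.9
tool_pos: [0.4694, -0.2478, 0.0422]
tool_rot: [-0.584, 0.585, 0.398, -0.398]
contact_force: [-1.1, 1.0, 3.7]
gripper_width: 0.002
```

{"fn": "drive_tool", "kwargs": {"motion": [[[0, 0.1, 0], [0, 0, 0], 1], [[0, 0.08, 0], [0, 0, 0], 1], [[0, 0, 0], [0, 0, 0], 1], [[0, 0, 0], [0, 0, 0], 1]]}}

```text
time: 24.3
tool_pos: [0.4696, -0.2479, 0.0388]
tool_rot: [-0.585, 0.585, 0.398, -0.398]
contact_force: [-4.1, 3.2, 11.7]
gripper_width: -0.001
```

Fully down, with the same height and force as blue. Retreat, check, and hand in.

{"fn": "drive_tool", "kwargs": {"motion": [[[0, -0.6, 0], [0, 0, 0], 1], [[0, -1, 0], [0, 0, 0], 1], [[0, -1, 0], [0, 0, 0], 1], [[0, -1, 0], [0, 0, 0], 1], [[0, -1, 0], [0, 0, 0], 1], [[0, 0, 0], [0, 0, 0], 1], [[0, 0, 0], [0, 0, 0], 1], [[0, 0, 0], [0, 0, 0], 1]]}}

```text
time: 25.1
tool_pos: [0.4683, -0.247, 0.1505]
tool_rot: [0.586, -0.584, -0.397, 0.398]
contact_force: [-0.6, -0.5, -0.7]
gripper_width: -0.002
```

```bash
python3 -c "
from h import *
s=manip.state();print(s['tool_pos'],s['contact_force'],s['time'])
f=grab('top');W=world(f);z=W[...,2]
m=np.zeros(z.shape,bool);m[165:265,150:230]=1
P=W[m&(z>.042)&(z<.075)];print(len(P),cv2.minAreaRect((P[:,:2]*1000).astype(np.float32)),np.percentile(P[:,2],[50,95]))
S=world(grab('side'));T=np.linalg.inv(manip.grab_frame('side')['world_from_camera'])
for n,c in dict(blue=(.451,-.138),red=(.4593,-.192),green=(.4677,-.2463),yellow=(.4761,-.3008)).items():
    k=(np.hypot(S[...,0]-c[0],S[...,1]-c[1])<.009)&(S[...,2]<.085);print(n,k.sum(),np.median(S[k][:,2]).round(4))
manip.job_done()"
```

```text
[ 0.46828802 -0.24696621  0.1504728 ] [-0.60804773 -0.54755108 -0.73607878] 25.1
805 ((537.0750122070312, 200.0626983642578), (31.070499420166016, 149.98194885253906), 68.12049865722656) [0.06492916 0.06969958]
blue 50 0.0729
red 55 0.0726
green 59 0.0726
yellow 58 0.0727
the job is handed in; nothing more can be done
```

The job is done and handed in at about 25 s, with every step carried out in order; no verdict was reported.

- **Keys:** I pressed blue, then yellow, then (last) green, each alone with the gripper shut. Each was pushed until the force reached 9–12 N, against 5 N for fully down. At the end all four key tops measured about 73 mm high, so they are up, and red was never touched.
- **Reading:** I held the orange thermometer level, with its lens about 100 mm from the head and its axis within about 2 mm of the head's middle. It stayed there for more than 2.4 s, and the head was not touched.
- **Set down:** I lowered it onto the left dark grey block until it made contact, then opened the gripper. The last check shows it flat, with its origin about 4 mm from the block's centre. The arm is clear, and the force reads only noise.
- **Not re-checked:** I did not measure the sleeve, jar and screwdriver again at the end; no move went near them.
- **What disagreed:** The real fingertips were about 27 mm higher than the reported TCP with the gripper shut, and about 39 mm higher when open. The depth images and the key contact both showed this. I corrected for it by force and camera.

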